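# Load the drilled wax blank on the milling fixture

### The arm

A 6-joint arm with a two-finger parallel gripper is mounted at the origin on the work surface. World frame = base frame: x ahead of the robot, y to its left, z up, the work surface at z = 0. Lengths are in m, angles in degrees, forces in N, time in s.
With the tool pointing down it reaches from about 0.3 to 0.85 m from the base axis. Payload 5.4 kg.
Tool frame: the origin (TCP) lies midway between the tips of the shut fingers; the grasp point (between the pads) lies 19 mm behind it (env.hold_point_z is the distance from the TCP to the grasp point, in m); z points along the fingers, y is the line along which they close (so a half turn about z gives the same grasp; the last joint's range is limited). The gripper opens to 85 mm and grips with 20 to 120 N. Pads are 22 mm wide; open, the fingers measure 114 mm over their backs; the gripper's body (76 mm by 85 mm) begins 54 mm behind the grasp point. The pads swing forward as they close: fully open they stand 13 mm farther back than shut.
Start: joints at [52.133, 9.076, 91.501, -0, 79.423, -12.038], TCP at [0.251, 0.518, 0.231] pointing down, gripper open.
Joint ranges: [-166.64, 166.64], [-54.1, 131.32], [10.49, 154.53], [-73.88, 253.88], [9.74, 151.15], [-171.62, 171.62]. Speed limits (degrees/s): [147.25, 147.25, 180, 180, 180, 180].

### API

Orientations are given as [roll, pitch, yaw] about the fixed x, y, z axes, in that order (R = Rz(yaw) Ry(pitch) Rx(roll)).
In Python, from rig import status, read_camera, job_done, spot_in, env gives the robot as it stands. The module is installed in compiled form; this text tells all that it offers.
- The arm moves only by the shell command python3 -m creep 'ROWS' [FORCE]. ROWS is JSON, a list that holds one entry, the list of rows, each a list of 5 numbers: the shift along the tool's x, y, z in mm, then the turn about the tool's z in degrees, then the opening, from 0 (shut) to 1 (fully open). A call has 1 to 12 rows; each row shifts and turns the commanded pose from where the row before left it, along the tool's axes as they then stand; what a row does not reach is not made up. A row lasts 1/8 s, in which the tool goes at most 62.5 mm and 10.7 degrees, less where a joint would pass 70% of its speed; a pose out of reach is approached as far as the arm can. A call with a gripper value outside its range is refused whole. The fingers move at their own pace and stop on an object; FORCE is the grip in N (left out, the last holds). Time passes only in rows, so rows that do not move let the fingers close. It gives the time, the measured TCP pose, the force, the opening and the grip force at its end, in the units of the state.
- status.get_state(): the state, without advancing time (a new reading comes with each control period).
- read_camera(name): name is "scene" or "top" or "wrist"; returns a dict with "pixels" (420x560x3 uint8, red, green, blue), "mtx" (3x3 intrinsics, pixels), "rvec" (rotation vector, rad) and "tvec" (3), from world to camera coordinates, as OpenCV has them; the wrist camera has in their place "hand_eye" (4x4, takes a point from camera to tool coordinates, whose origin is the TCP and whose axes are the flange's). Camera axes: x right, y down, z forward; pixel columns grow to the right and rows downward; lengths in m; the calibration is good to about 2 mm. A picture is of the moment at which its call begins: read the wrist's pose just before it. There is no depth.
- job_done(): hands the job in; it is judged then, once.
Trained networks look in a picture, given as the dict that the camera call returned (one of the last four; its "shot" number tells which), for a name from the list of things; names that differ only in an ending like _2 or _b are one class to them, and where a whole thing is asked for, a point or a joint stands for the part that bears it (a point fixed in the world has none). Each returns a list of dicts, best first, with "conf" (0 to 1); they miss things now and then, are a little off and sometimes report something else, mostly with a low value. They report only what shows in the picture. A call takes as long as a camera call.
- spot_in(query, picture): "extent" ([left, top, width, height] in pixels, round what is visible of it).
The state is a dict: "time": time; "joints": joint angles; "qd": joint speeds; "joint_torque": joint torques, N m; "tcp_pos": TCP position; "tcp_rot": TCP orientation; "ft_force": force on the tool from outside, world axes, zero at the start; "moment": the same for the moment, N m; "finger_gap": finger opening in m; "finger_force": force on a finger pad.
Only numpy, scipy, OpenCV 4.12 (cv2) and the standard library are available. Lean on these libraries where they do the work, as an engineer would, in place of code of your own. Each camera call takes 0.05 s, during which the arm holds its last target. There are 200 camera calls.

### The job

Load the wax block that has the drilled hole onto the aluminium milling fixture: long side against the steel fence, hole end towards the end of the T-slot where the locating pin stands, and slide it gently along the fence until the hole drops over the pin and the block lies flat and fully home on the plate. Then swing the cam lever round until the cam bears snugly on the block and let go; wax bruises, so never press it on anything with more than about 20 N, and leave the other things on the bench where they are.

Things in the scene. Friction and masses are not known exactly. Their poses are not given: they have to be found in the camera images.
- blank_center (a point): Blue wax block, 37 (its x) by 92 (its y) by 38 mm high (z), about 0.12 kg, with an upright hole 11 mm in diameter right through it: mid-width, 22 mm from its centre on its +y side (24 mm from that end). This point is the block's centre, 19 mm above its underside. Lies flat on the bench at the start. The only wax block with a hole.
- fixture: Aluminium plate bolted down, 160 (its x) by 170 (its y) by 18 mm high; origin at the centre of its underside, z up: upper face at z = 18 mm. A steel fence 14 mm high, 150 mm long along y, stands on it; the face that the block is slid along looks to -x, at x = 45 mm. A T-slot 10 mm wide runs along y at x = 26 mm; in its +y half stands the locating pin.
- pin_middle (a point): Middle of the pin's range, level with its top: fixture x = 26.2, y = 22 mm, 6 mm above the plate; axes as the fixture's. The rigid steel pin (8 mm thick, 6 mm high, bevelled top) sits on a T-nut locked up to 11 mm either way of this point along fixture y; where is not measured. 18.8 mm from the fence, it suits the hole when the block touches the fence.
- cam (a joint): Angle of the rubber-tyred eccentric cam and its lever: 0 open (starts 0 to 0.4), growing clockwise from above as it closes. With the block at the fence it meets the block's other long side at about 1.7 rad, then rises 7 mm per rad; the tyre yields 1 mm for 5 N. Turns stiffly (0.12 N m, up to 2 N at the handle), stays where left. Some 2 to 3 N more at the handle is snug.
- clamp: The steel cam clamp on the plate; origin at the cam's pivot, on the plate's upper face at fixture x = -10 mm, y = 0; axes as the fixture's. Cam and lever reach 13 mm above the plate, the handle 45 mm.
- handle (a point): The upright black round handle at the end of the cam lever, 16 mm in diameter, 60 mm from the pivot, from 4 to 45 mm above the plate's upper face; this point is on its axis, half-way up (24.5 mm above the plate).
- spare: Plain wax block without a hole, 37 by 92 by 24 mm high; origin at the centre of its underside. Not needed.
- wax_bar: Round wax bar standing on end, 28 mm in diameter, 55 mm high; origin at the centre of its underside. Not needed.
- brush: White nylon bench brush lying along its y, about 195 mm long, 34 mm wide, 31 mm high; origin on the bench near its middle. Not needed.
- saucer: White ceramic saucer, 124 mm in diameter, 18 mm high; origin under its centre. Not needed.
- file_holder: Aluminium file holder, 50 by 110 by 45 mm, with six needle files standing in it up to 150 mm high; origin at the centre of its underside. Not needed.
- caliper: Caliper lying flat, 210 mm long along its y; origin on the bench near its middle. Not needed.

How it is judged:
By the outcome, as a careful person would: the job done as asked, in the order asked, and still so for the second after the job is handed in, with the robot touching nothing.
It also fails if it takes over 72 s, if anything falls off the work surface, if the arm or the gripper's body presses on something with over 40 N, if the wrist force passes 120 N, or if a joint passes its speed limit or range.

## Working session

There is one attempt and no reset: what is moved stays moved. The work goes in short steps, Python scripts to look and compute and a shell command to move; the robot and the scene stay as the last step left them, time stands still between calls to the robot, and variables do not carry over. Pictures are saved under pics/ and viewed, at most 10 in all, crops included, and the job is handed in when it is done.

```bash
mkdir -p pics
cat > h.py <<'E'
import numpy as np, cv2
from scipy.spatial.transform import Rotation as R
from rig import status, read_camera, job_done, spot_in, env
def save(p,n): cv2.imwrite('pics/'+n, cv2.cvtColor(p['pixels'],cv2.COLOR_RGB2BGR))
def cam(p,st=None):
    if 'rvec' in p:
        Rm=cv2.Rodrigues(np.array(p['rvec'],float))[0]; t=np.array(p['tvec']).reshape(3)
        return Rm,t
    T=np.eye(4);T[:3,:3]=R.from_euler('xyz',st['tcp_rot'],degrees=True).as_matrix();T[:3,3]=st['tcp_pos']
    W=np.linalg.inv(T@np.array(p['hand_eye'])); return W[:3,:3],W[:3,3]
def ray(p,uv,z,st=None):
    Rm,t=cam(p,st); d=Rm.T@np.linalg.inv(p['mtx'])@np.array([uv[0],uv[1],1.]); c=-Rm.T@t
    return c+d*(z-c[2])/d[2]
def proj(p,X,st=None):
    Rm,t=cam(p,st); q=(Rm@np.atleast_2d(X).T).T+t; q=q@np.array(p['mtx']).T; return q[:,:2]/q[:,2:]
E
python3 - <<'E'
from h import *
print(status.get_state(), env.hold_point_z)
for n in ['top','scene']:
    p=read_camera(n); save(p,n+'1.png')
    for q in ['blank_center','fixture','handle','clamp','spare','wax_bar','brush','saucer','file_holder','caliper']:
        r=spot_in(q,p)
        print(n,q,[(np.round(x['extent']).tolist(),round(x['conf'],2)) for x in r[:2]])
    print(p['mtx'],p['rvec'],p['tvec'])
E
```

```text
{'time': 0.0, 'joints': array([ 5.21330790e+01,  9.11539691e+00,  9.15732649e+01,  6.78021747e-04,
        7.94239160e+01, -1.20394391e+01]), 'qd': array([ 0.03431324,  0.04216793,  0.05272088,  0.084035  , -0.08053212,
        0.07922705]), 'joint_torque': array([-5.60461904e-04, -3.96019363e+01, -3.31423652e+01, -3.99180117e-04,
        8.62681976e-03,  3.65033554e-05]), 'tcp_pos': array([0.25015097, 0.51705298, 0.23028044]), 'tcp_rot': array([-1.79890037e+02, -2.41336308e-02,  1.54172370e+02]), 'ft_force': array([-0.55705873,  0.66359441,  0.57754622]), 'moment': array([ 0.00427096, -0.01033742, -0.02791917]), 'finger_force': 0.0, 'finger_gap': 0.08520112772588756} 0.0187
top blank_center [([316.0, 183.0, 41.0, 37.0], 0.87), ([208.0, 168.0, 75.0, 75.0], 0.43)]
top fixture [([208.0, 168.0, 81.0, 74.0], 0.67)]
top handle [([241.0, 205.0, 28.0, 22.0], 0.57), ([242.0, 209.0, 28.0, 16.0], 0.19)]
top clamp [([239.0, 206.0, 32.0, 19.0], 0.68)]
top spare [([347.0, 138.0, 42.0, 23.0], 0.97)]
top wax_bar [([80.0, 150.0, 61.0, 26.0], 0.65), ([298.0, 133.0, 14.0, 15.0], 0.61)]
top brush [([10
[... 432 characters left out ...]
center [([251.0, 242.0, 31.0, 17.0], 0.61)]
scene fixture [([283.0, 175.0, 71.0, 70.0], 0.82)]
scene handle [([294.0, 198.0, 25.0, 9.0], 0.44)]
scene clamp [([296.0, 198.0, 25.0, 11.0], 0.6)]
scene spare [([256.0, 286.0, 39.0, 29.0], 0.68)]
scene wax_bar [([319.0, 258.0, 6.0, 17.0], 0.63), ([253.0, 240.0, 29.0, 19.0], 0.54)]
scene brush []
scene saucer [([170.0, 294.0, 44.0, 45.0], 0.62)]
scene file_holder [([397.0, 152.0, 35.0, 35.0], 0.57)]
scene caliper [([148.0, 224.0, 24.0, 64.0], 0.79)]
[[476.12038014   0.         288.92035899]
 [  0.         476.12038014 214.81285399]
 [  0.           0.           1.        ]] [ 2.39966895  1.11798859 -0.30610065] [-0.29844479 -0.36471566  1.7334091 ]
```

Run:
```python
from h import *
i=cv2.imread('pics/top1.png')[120:280,190:400]
cv2.imwrite('pics/c1.png',cv2.resize(i,None,fx=3.75,fy=3.75,interpolation=cv2.INTER_CUBIC))
p=read_camera('top')
for uv,z in [((336,201),.038),((248,205),.018),((255,215),.03)]: print(ray(p,uv,z))
```

```text
[ 0.57454649 -0.17721772  0.038     ]
[0.56900102 0.03936072 0.018     ]
[0.54291874 0.02152338 0.03      ]
```

View pics/c1.png

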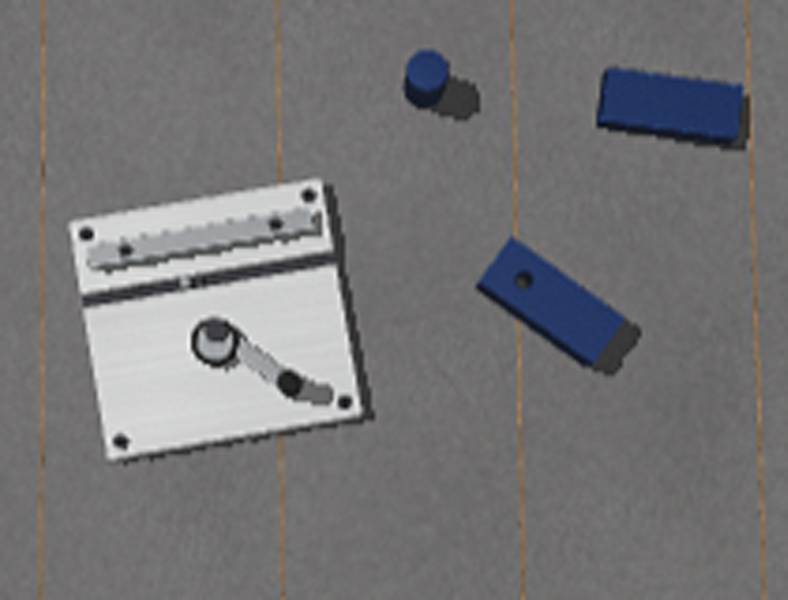

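View pics/top1.png

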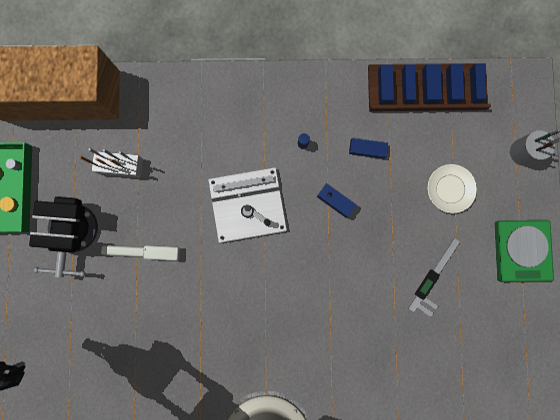

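The pictures show the block with its hole end up and left (crop 524,280). The fixture's fence is on the image-up side. The pin is left of mid-slot (187,283), and the cam pivot (215,342) and handle (290,383) are to the lower right. Next I get coarse poses and plan a close look.

```bash
cat >> h.py <<'E'
def togo(target, yaw=None, st=None):
    st=st or status.get_state(); M=R.from_euler('xyz',st['tcp_rot'],degrees=True).as_matrix()
    d=M.T@(np.array(target)-st['tcp_pos'])*1e3
    t=None if yaw is None else ((st['tcp_rot'][2]-yaw+90)%180)-90
    return np.round(d,1), t
E
python3 - <<'E'
from h import *
p=read_camera('top'); f=lambda U,V:((U+.5)/3.75-.5+190,(V+.5)/3.75-.5+120)
P=lambda U,V,z:ray(p,f(U,V),z)
C=[P(70,222,.018),P(322,180,.018),P(364,415,.018),P(108,460,.018)]
print(np.round(C,4)); o=np.mean(C,0); yv=(C[0]-C[1]+C[3]-C[2]); print('fix',o,np.degrees(np.arctan2(-yv[0],yv[1])), [np.linalg.norm(C[i]-C[i-1]) for i in range(4)])
b=[P(513,238,.038),P(640,325,.038),P(600,370,.038)]
h=P(524,280,.038); print('hole',h)
print('pin',P(187,283,.024),'handle',P(290,383,.063),'pivot',P(215,342,.031))
w=read_camera('wrist'); print(w['hand_eye'],w['mtx'])
mid=np.array([.56,-.03,.33]); print(togo(mid,9))
E
```

```text
[[ 0.6357  0.1381  0.018 ]
 [ 0.6622 -0.0298  0.018 ]
 [ 0.5051 -0.056   0.018 ]
 [ 0.4773  0.1127  0.018 ]]
fix [0.57006398 0.04123999 0.018     ] 9.17531953068918 [np.float64(0.16039100696429048), np.float64(0.17000540759111374), np.float64(0.15923230451707915), np.float64(0.17101831426071332)]
hole [ 0.59121947 -0.16130422  0.038     ]
pin [0.59324736 0.05990891 0.024     ] handle [ 0.52370296 -0.00860477  0.063     ] pivot [0.55330764 0.04113573 0.031     ]
[[ 2.87051774e-05 -9.63435048e-01 -2.67941985e-01  6.65477511e-02]
 [ 9.99999625e-01  2.59698344e-04 -8.26661487e-04 -4.05451755e-04]
 [ 8.66018739e-04 -2.67941860e-01  9.63434694e-01 -1.43455957e-01]
 [ 0.00000000e+00  0.00000000e+00  0.00000000e+00  1.00000000e+00]] [[374.85871625   0.         275.63288268]
 [  0.         374.85871625 208.88201042]
 [  0.           0.           1.        ]]
(array([-517.1, -358. ,  -98.7]), np.float64(-34.82788256603732))
```

```bash
python3 -m creep '[[[0,0,0,9.2,1],[0,0,0,9.2,1],[0,0,0,9.2,1],[0,0,0,9.2,1],[0,0,0,9.2,1],[0,0,0,9.2,1],[0,0,0,0,1]]]'; python3 -c "
from h import *
print(togo([.57,.03,.22],99.2))"
```

```text
time: 2.12
tcp_pos: [0.2505, 0.5175, 0.2313]
tcp_rot: [180.0, 0.0, 99.1]
ft_force: [0.9, 0.1, 0.2]
finger_gap: 0.0851
finger_force: 0.0
(array([-531.8,  238.6,   11.3]), np.float64(-0.1279769302841487))
```

```bash
python3 -m creep '[[[-44.3,19.9,1,0,1],[-44.3,19.9,1,0,1],[-44.3,19.9,1,0,1],[-44.3,19.9,1,0,1],[-44.3,19.9,1,0,1],[-44.3,19.9,1,0,1],[-44.3,19.9,1,0,1],[-44.3,19.9,1,0,1],[-44.3,19.9,1,0,1],[-44.3,19.9,1,0,1],[-44.3,19.9,1,0,1],[-44.3,19.9,1,0,1]]]'; python3 -m creep '[[[0,0,0,0,1],[0,0,0,0,1],[0,0,0,0,1]]]'
python3 - <<'E'
from h import *
st=status.get_state(); p=read_camera('wrist'); save(p,'w1.png'); print(st['tcp_pos'],st['tcp_rot'])
np.savez('w1.npz',pos=st['tcp_pos'],rot=st['tcp_rot'])
E
```

```text
time: 3.62
tcp_pos: [0.5701, 0.0282, 0.2194]
tcp_rot: [180.0, 0.0, 99.2]
ft_force: [0.0, 0.7, 0.4]
finger_gap: 0.0856
finger_force: 0.0
time: 4.0
tcp_pos: [0.5687, 0.0308, 0.2193]
tcp_rot: [-180.0, -0.0, 99.1]
ft_force: [-0.5, -0.5, 0.2]
finger_gap: 0.0851
finger_force: 0.0
[0.5687465  0.03084479 0.21933604] [-1.79989004e+02 -1.81007328e-02  9.91047485e+01]
```

View pics/w1.png

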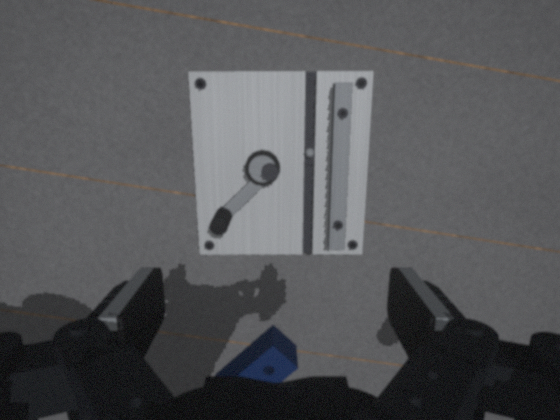

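The wrist view shows the whole plate (corners near 189,71 / 373,71 / 362,255 / 201,255) and the pin at (310,152). The handle top is near (222,215), and the block's hole end is just visible at (270,368). Next I fit the plate precisely.

```bash
cat > fit.py <<'E'
from h import *
def fixfit(p,st):
    im=p['pixels']; g=im.min(2); m=((g>90)).astype(np.uint8); m=cv2.morphologyEx(m,cv2.MORPH_CLOSE,np.ones((17,17)))
    c=max(cv2.findContours(m,0,2)[0],key=cv2.contourArea); 
    q=cv2.approxPolyDP(cv2.convexHull(c),8,True)[:,0].astype(float)
    box=c[:,0].astype(float); L=[]
    if len(q)!=4: print(q); return
    for i in range(4):
        a,b=q[i],q[(i+1)%4]; n=np.array([-(b-a)[1],(b-a)[0]])/np.linalg.norm(b-a)
        s=((box-a)@(b-a))/((b-a)@(b-a)); d=(box-a)@n
        k=(abs(d)<3)&(s>.1)&(s<.9); v=cv2.fitLine(box[k].astype(np.float32),cv2.DIST_HUBER,0,.01,.01).ravel()
        L.append(v)
    K=[]
    for i in range(4):
        v,w=L[i-1],L[i]; A=np.array([[v[0],-w[0]],[v[1],-w[1]]]); t=np.linalg.solve(A,w[2:]-v[2:]); K.append(v[2:]+t[0]*v[:2])
    W=np.array([ray(p,k,.018,st) for k in K]); return np.array(K),W
E
python3 - <<'E'
from fit import *
st=status.get_state(); p=read_camera('wrist')
K,W=fixfit(p,st); print(K.round(1)); print(W.round(4)); print(W.mean(0),[np.linalg.norm(W[i]-W[i-1]).round(4) for i in range(4)])
e=[(np.degrees(np.arctan2(*(W[i]-W[i-1])[1::-1]))%90).round(2) for i in range(4)]; print('yaw',e)
y=np.radians(np.median(e)); Rz=R.from_euler('z',y).as_matrix(); o=W.mean(0)
for nm,uv,z in [('pin',(310,152),.024),('handle',(224,212),.063),('pivot',(268,170),.031)]:
    X=ray(p,uv,z,st); print(nm,X.round(4),(Rz.T@(X-o)).round(4))
i=cv2.cvtColor(p['pixels'],cv2.COLOR_RGB2BGR)[110:270,190:400]
cv2.imwrite('pics/c2.png',cv2.resize(i,None,fx=3.75,fy=3.75,interpolation=cv2.INTER_CUBIC))
print(togo([.555,-.13,.22],56))
E
```

```text
[[559.  50.]
 [559. 331.]
 [376. 394.]
 [216. 370.]
 [  0. 302.]
 [  0.  28.]
 [ 21.   0.]
 [510.   0.]]Traceback (most recent call last):
  File "<stdin>", line 3, in <module>
TypeError: cannot unpack non-iterable NoneType object
```

```bash
sed -i 's/g>90/g>140/' fit.py
python3 - <<'E'
from fit import *
st=status.get_state(); p=read_camera('wrist')
K,W=fixfit(p,st); print(K.round(1)); print(W.round(4)); print(W.mean(0),[np.linalg.norm(W[i]-W[i-1]).round(4) for i in range(4)])
e=[(np.degrees(np.arctan2(*(W[i]-W[i-1])[1::-1]))%90).round(2) for i in range(4)]; print('yaw',e)
y=np.radians(np.median(e)); Rz=R.from_euler('z',y).as_matrix(); o=W.mean(0)
for nm,uv,z in [('pin',(310,152),.024),('handle',(224,212),.063),('pivot',(268,170),.031)]:
    X=ray(p,uv,z,st); print(nm,X.round(4),(Rz.T@(X-o)).round(4))
i=cv2.cvtColor(p['pixels'],cv2.COLOR_RGB2BGR)[110:270,190:400]
cv2.imwrite('pics/c2.png',cv2.resize(i,None,fx=3.75,fy=3.75,interpolation=cv2.INTER_CUBIC))
print(togo([.555,-.13,.22],56))
E
```

```text
[[372.2  71.5]
 [360.  252.5]
 [200.9 252.5]
 [188.3  71.5]]
[[ 0.6374  0.1371  0.018 ]
 [ 0.6635 -0.0292  0.018 ]
 [ 0.5084 -0.054   0.018 ]
 [ 0.48    0.1119  0.018 ]]
[0.57233141 0.04146457 0.018     ] [np.float64(0.1594), np.float64(0.1683), np.float64(0.1571), np.float64(0.1683)]
yaw [np.float64(9.1), np.float64(8.94), np.float64(9.09), np.float64(9.74)]
pin [0.5961 0.0609 0.024 ] [0.0266 0.0154 0.006 ]
handle [0.5302 0.0047 0.063 ] [-0.0474 -0.0296  0.045 ]
pivot [0.5612 0.0399 0.031 ] [-0.0112  0.0002  0.013 ]
(array([-156.4,  -39.1,   -0.6]), np.float64(43.075507916129))
```

View pics/c2.png

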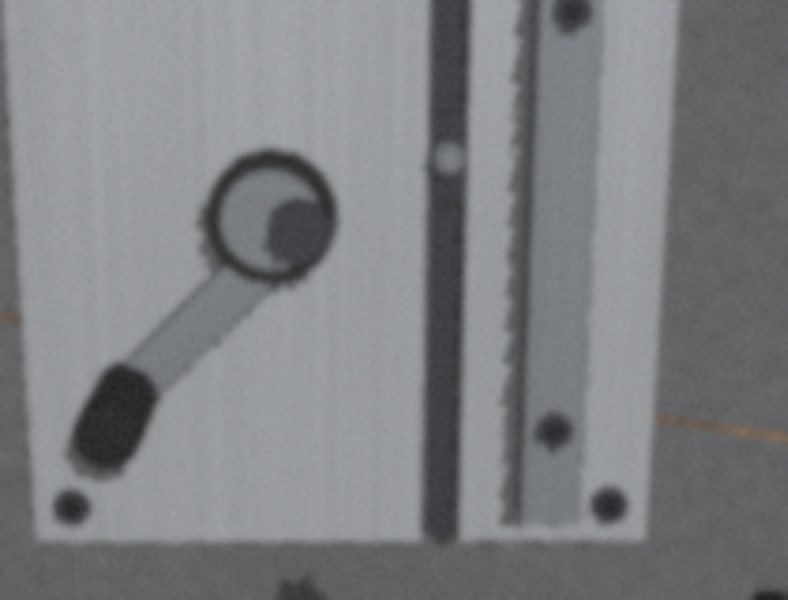

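Crop: the pin is at (447,157) in the slot, the handle top is near (103,440), and nothing obstructs the fence. Moving over the block.

```bash
python3 -c "
from h import *
print(togo([.579,-.179,.16],56))"
```

```text
(array([-208.6,  -23.2,   59.4]), np.float64(43.075507916129))
```

```bash
python3 -m creep '[[[-52,-5.8,5,0,1],[-52,-5.8,5,0,1],[-52,-5.8,10,0,1],[-52,-5.8,10,0,1],[0,0,15,8.6,1],[0,0,15,8.6,1],[0,0,0,8.6,1],[0,0,0,8.6,1],[0,0,0,8.6,1],[0,0,0,0,1],[0,0,0,0,1],[0,0,0,0,1]]]'
python3 - <<'E'
from h import *
st=status.get_state(); p=read_camera('wrist'); save(p,'w2.png'); print(st['tcp_pos'],st['tcp_rot'])
print([(x['extent'],x['conf']) for x in spot_in('blank_center',p)])
im=p['pixels'].astype(int); m=((im[...,2]>im[...,0]*1.5+15)).astype(np.uint8)
c=max(cv2.findContours(m,0,2)[0],key=cv2.contourArea); print(cv2.minAreaRect(c), cv2.boundingRect(c), cv2.approxPolyDP(cv2.convexHull(c),4,True)[:,0].tolist())
E
```

```text
time: 5.65
tcp_pos: [0.5788, -0.1793, 0.1593]
tcp_rot: [180.0, 0.0, 56.1]
ft_force: [-0.3, -0.4, -0.3]
finger_gap: 0.0852
finger_force: 0.0
[ 0.57884192 -0.17927189  0.15932419] [1.79998624e+02 4.74182414e-04 5.60621318e+01]
[([245.4, 131.7, 61.3, 126.2], 0.89), ([21.7, 0.8, 62.0, 46.8], 0.23)]
((276.1086120605469, 197.2843475341797), (50.99921798706055, 123.98086547851562), 2.2906100749969482) (250, 135, 54, 126) [[256, 135], [303, 139], [295, 260], [250, 257]]
```

View pics/w2.png

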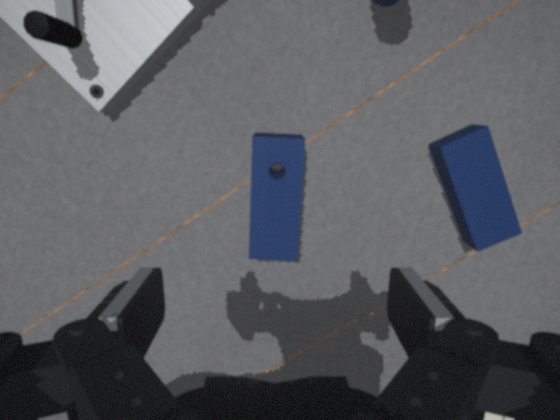

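The block is seen end-on (top-face corners about 253,138 / 304,139 / 298,261 / 250,258, hole at 277,170), nearly aligned with the tool. The spare is on the right and clear of the fingers. Next I fit the pose.

```bash
cat > blk.py <<'E'
from h import *
from scipy.optimize import least_squares
# silhouette fit of box x,y,yaw with z fixed
def blockfit(p,st,x0,zb=0.0):
    im=p['pixels'].astype(int); m=((im[...,2]>im[...,0]*1.5+15)).astype(np.uint8)
    n,lab,s,cen=cv2.connectedComponentsWithStats(m); uv=proj(p,[[x0[0],x0[1],zb+.038]],st)[0]
    k=min([i for i in range(1,n) if s[i,4]>800],key=lambda i:np.linalg.norm(cen[i]-uv))
    mm=(lab==k).astype(np.uint8); hull=cv2.convexHull(max(cv2.findContours(mm,0,2)[0],key=cv2.contourArea))
    c=max(cv2.findContours(mm,0,1)[0],key=cv2.contourArea)[:,0].astype(float)
    B=np.array([[a*.0185,b*.046,z] for a in(-1,1) for b in(-1,1) for z in(0,.038)])
    def f(q):
        X=R.from_euler('z',q[2]).apply(B)+[q[0],q[1],zb]
        h=cv2.convexHull(proj(p,X,st).astype(np.float32))
        return [cv2.pointPolygonTest(h,(float(a),float(b)),True)-.5 for a,b in c]
    r=least_squares(f,x0,loss='soft_l1',x_scale=[.01,.01,.1],diff_step=1e-4); return r.x, np.sqrt(np.mean(r.fun**2))
E
python3 - <<'E'
from blk import *
st=status.get_state(); p=read_camera('wrist')
x,e=blockfit(p,st,[.579,-.179,np.radians(-34)]); print(x,np.degrees(x[2]),e)
h=ray(p,(277,170),.038,st); print('hole',h, 'pred',x[:2]+.022*np.array([-np.sin(x[2]),np.cos(x[2])]))
print(togo([x[0],x[1],.05],np.degrees(x[2])+90))
E
```

```text
[ 0.57906481 -0.18122317 -0.6387395 ] -36.59707748691938 1.0761010147468004
hole [ 0.59335023 -0.16199786  0.038     ] pred [ 0.59218086 -0.16356051]
(array([ -1.4,   1.2, 109.3]), np.float64(2.6051048349106907))
```

```bash
python3 -m creep '[[[-1.4,1.2,0,2.6,1],[0,0,25,0,1],[0,0,30,0,1],[0,0,30,0,1],[0,0,30,0,1],[0,0,20,0,1],[0,0,9,0,1],[0,0,0,0,1],[0,0,0,0,1],[0,0,0,0,1]]]'; python3 -m creep '[[[0,0,0,0,0.3],[0,0,0,0,0.3],[0,0,0,0,0.3],[0,0,0,0,0.3],[0,0,0,0,0.3],[0,0,0,0,0.3],[0,0,0,0,0.3],[0,0,0,0,0.3]]]' 20
```

```text
time: 7.05
tcp_pos: [0.5798, -0.1816, 0.0165]
tcp_rot: [179.9, -0.0, 53.4]
ft_force: [-0.4, -0.1, 0.2]
finger_gap: 0.0853
finger_force: 0.0
time: 8.05
tcp_pos: [0.5791, -0.1813, 0.0154]
tcp_rot: [180.0, -0.0, 53.4]
ft_force: [-0.2, -0.1, 2.5]
finger_gap: 0.0365
finger_force: 21.4
```

```bash
python3 -m creep '[[[0,0,-5,0,0.3],[0,0,-15,0,0.3],[0,0,-30,0,0.3],[0,0,-30,0,0.3],[0,0,-20,0,0.3],[0,0,0,-9.1,0.3],[0,0,0,-9.1,0.3],[0,0,0,-9.1,0.3],[0,0,0,-9.1,0.3],[0,0,0,-9.2,0.3],[0,0,0,0,0.3],[0,0,0,0,0.3]]]'
python3 - <<'E'
from blk import *
st=status.get_state(); p=read_camera('wrist'); save(p,'w3.png')
o=np.array([.5723,.0415]); a=np.radians(9.1); ex=np.array([np.cos(a),np.sin(a)]); ey=np.array([-np.sin(a),np.cos(a)])
x,e=blockfit(p,st,[*st['tcp_pos'][:2],a],st['tcp_pos'][2]-.0154); print(st['tcp_pos'],x,np.degrees(x[2]),e, 'block rel tcp (fix axes)',(x[:2]-st['tcp_pos'][:2])@np.array([ex,ey]).T)
E
```

```text
time: 9.55
tcp_pos: [0.5789, -0.1812, 0.1154]
tcp_rot: [-180.0, -0.0, 98.8]
ft_force: [0.1, 0.3, -1.4]
finger_gap: 0.0368
finger_force: 21.2
[ 0.57894404 -0.18117192  0.11537626] [ 0.57991841 -0.18364063  0.15310744] 8.772410258783895 7.992101147512189 block rel tcp (fix axes) [ 0.00057166 -0.00259175]
```

View pics/w3.png

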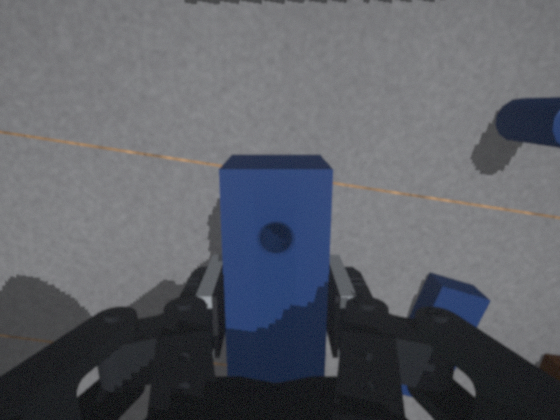

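The block is held square: far top edge at v≈168 (u 220–331), hole rim centred near (275.5,238). Working out where the hole lies relative to the TCP, and the move to the fixture.

Run:
```python
from blk import *
st=status.get_state(); p=read_camera('wrist'); M=R.from_euler('xyz',st['tcp_rot'],degrees=True).as_matrix()
zt=st['tcp_pos'][2]-.0154+.038
for uv,z in [((275.5,238),zt),((220,168),zt),((331,168),zt),((230,155),zt-.038),((322,155),zt-.038)]:
    print((M.T@(ray(p,uv,z,st)-st['tcp_pos'])*1e3).round(1))
g=p['pixels'][200:270,240:312].astype(int); m=(g[...,2]<70).astype(np.uint8)
n,l,s,c=cv2.connectedComponentsWithStats(m); print([(s[i].tolist(),c[i]+[240,200]) for i in range(1,n) if s[i,4]>100])
# pin from picture 1
q=dict(np.load('w1.npz')); s1={'tcp_pos':q['pos'],'tcp_rot':q['rot']}
X=ray(p,(308.8,151.5),.024,s1); print('pin',X, 'handle',ray(p,(217.3,227),.063,s1))
```

```text
[ 22.7   0.7 -22.6]
[ 46.8 -17.3 -22.6]
[ 46.8  18.7 -22.6]
[ 46.1 -18.6  15.4]
[46.1 20.3 15.4]
[([26, 24, 25, 26, 310], array([280.57096774, 233.32580645]))]
pin [0.59474226 0.06130964 0.024     ] handle [ 0.52608583 -0.00902009  0.063     ]
```

```bash
python3 -c "
from h import *
print(togo([.5953,.0387,.1154],99.1))"
```

```text
(array([ 2.148e+02,  5.010e+01, -1.000e-01]), np.float64(-0.2193824417765171))
```

```bash
python3 -m creep '[[[10,5,0,-0.2,0.3],[35,10,0,0,0.3],[50,10,0,0,0.3],[50,10,0,0,0.3],[40,10,0,0,0.3],[20,5,0,0,0.3],[9.8,0.1,0,0,0.3],[0,0,0,0,0.3],[0,0,0,0,0.3],[0,0,0,0,0.3]]]'
python3 - <<'E'
from h import *
st=status.get_state(); p=read_camera('wrist'); save(p,'w4.png'); print(togo([.5953,.0387,.0434],99.1),st['tcp_pos'])
t=read_camera('top'); i=cv2.cvtColor(t['pixels'],cv2.COLOR_RGB2BGR)[140:270,180:350]
cv2.imwrite('pics/t4.png',np.hstack([cv2.resize(i,(400,306),interpolation=cv2.INTER_CUBIC),cv2.resize(cv2.cvtColor(p['pixels'],cv2.COLOR_RGB2BGR),(400,306))]))
E
```

```text
time: 10.9
tcp_pos: [0.5944, 0.0377, 0.1153]
tcp_rot: [-180.0, 0.0, 99.1]
ft_force: [-0.5, 0.4, -1.3]
finger_gap: 0.0367
finger_force: 21.1
(array([ 0.6,  1. , 71.9]), np.float64(-0.0023128948322153065)) [0.59437695 0.03773529 0.115281  ]
```

View pics/t4.png

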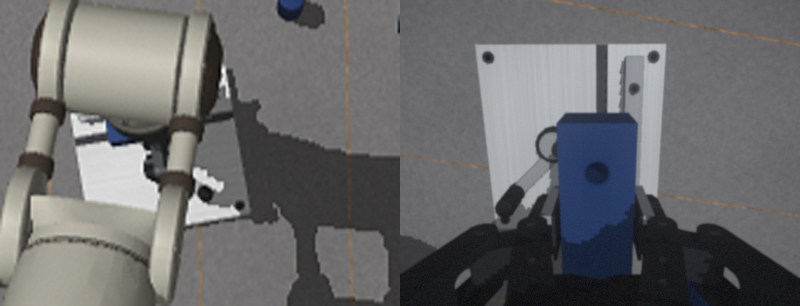

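Held block hovers over the fixture beside the fence with clear space. Lowering with about 4 mm of gap to the fence, to about 10 mm above the plate.

```bash
python3 -m creep '[[[-4,0,15,0,0.3],[0,0,20,0,0.3],[0,0,20,0,0.3],[0,0,10,0,0.3],[0,0,6,0,0.3],[0,0,0,0,0.3],[0,0,0,0,0.3]]]'; python3 -m creep '[[[0,1,0,0,0.3],[0,1,0,0,0.3],[0,1,0,0,0.3],[0,0,0,0,0.3],[0,0,0,0,0.3]]]'
```

```text
time: 11.88
tcp_pos: [0.5956, 0.0348, 0.0451]
tcp_rot: [179.9, 0.0, 99.2]
ft_force: [0.1, 0.1, -1.0]
finger_gap: 0.036
finger_force: 21.1
time: 12.5
tcp_pos: [0.5979, 0.0353, 0.0443]
tcp_rot: [-180.0, 0.0, 99.2]
ft_force: [-0.5, 0.6, -0.9]
finger_gap: 0.0364
finger_force: 21.1
```

```bash
python3 -m creep '[[[0,0.7,0,0,0.3],[0,0.5,0,0,0.3],[0,0,0,0,0.3]]]';python3 -m creep '[[[0,0.5,0,0,0.3],[0,0,0,0,0.3]]]';python3 -m creep '[[[0,0.5,0,0,0.3],[0,0,0,0,0.3]]]'
```

```text
time: 12.88
tcp_pos: [0.5991, 0.0355, 0.0443]
tcp_rot: [180.0, 0.0, 99.2]
ft_force: [0.5, 0.4, -1.1]
finger_gap: 0.0363
finger_force: 21.1
time: 13.12
tcp_pos: [0.5994, 0.0356, 0.0442]
tcp_rot: [-180.0, -0.0, 99.2]
ft_force: [-0.4, -0.1, -0.2]
finger_gap: 0.0366
finger_force: 21.2
time: 13.38
tcp_pos: [0.5994, 0.0356, 0.044]
tcp_rot: [-179.9, -0.0, 99.2]
ft_force: [-2.9, -1.2, 0.0]
finger_gap: 0.0367
finger_force: 21.3
```

```bash
python3 -m creep '[[[0,-0.3,2,0,0.3],[0,0,1.5,0,0.3],[0,0,0,0,0.3]]]';python3 -m creep '[[[0,0,1,0,0.3],[0,0,0,0,0.3]]]';python3 -m creep '[[[0,0,0.5,0,0.3],[0,0,0,0,0.3]]]'
```

```text
time: 13.75
tcp_pos: [0.5994, 0.0357, 0.0403]
tcp_rot: [-180.0, -0.0, 99.2]
ft_force: [-2.5, 0.1, -2.0]
finger_gap: 0.0369
finger_force: 21.0
time: 14.0
tcp_pos: [0.5994, 0.0357, 0.0396]
tcp_rot: [-180.0, -0.0, 99.2]
ft_force: [-4.7, -0.1, -0.3]
finger_gap: 0.0366
finger_force: 21.2
time: 14.25
tcp_pos: [0.5994, 0.0356, 0.0392]
tcp_rot: [-180.0, -0.0, 99.2]
ft_force: [-4.7, -0.5, 0.5]
finger_gap: 0.0364
finger_force: 21.3
```

```bash
python3 -m creep '[[[0,-0.4,0,0,0.3],[0.7,0,0,0,0.3],[0,0,0,0,0.3]]]';python3 -m creep '[[[0.7,0,0,0,0.3],[0.7,0,0,0,0.3],[0,0,0,0,0.3]]]';python3 -m creep '[[[0.7,0,0.5,0,0.3],[0,0,0,0,0.3]]]'
```

```text
time: 14.62
tcp_pos: [0.5993, 0.036, 0.0393]
tcp_rot: [180.0, 0.0, 99.2]
ft_force: [-3.4, -2.5, -1.3]
finger_gap: 0.0365
finger_force: 21.1
time: 15.0
tcp_pos: [0.5991, 0.0377, 0.0393]
tcp_rot: [180.0, 0.0, 99.2]
ft_force: [-3.0, -2.4, -0.9]
finger_gap: 0.0363
finger_force: 21.1
time: 15.25
tcp_pos: [0.5989, 0.0385, 0.0388]
tcp_rot: [180.0, -0.0, 99.2]
ft_force: [-3.7, -1.7, -0.9]
finger_gap: 0.0364
finger_force: 21.2
```

```bash
python3 -m creep '[[[0.5,0,0,0,0.3],[0,-0.2,0.7,0,0.3],[0,0,0,0,0.3]]]';python3 -m creep '[[[0,0,0.7,0,0.3],[0,0,0,0,0.3]]]'
```

```text
time: 15.62
tcp_pos: [0.5988, 0.039, 0.0382]
tcp_rot: [180.0, -0.0, 99.2]
ft_force: [-3.1, -1.7, -1.3]
finger_gap: 0.0365
finger_force: 21.3
time: 15.88
tcp_pos: [0.5988, 0.039, 0.0374]
tcp_rot: [180.0, -0.0, 99.2]
ft_force: [-2.1, -0.3, 0.9]
finger_gap: 0.0365
finger_force: 21.3
```

```bash
python3 -m creep '[[[0,0,0.7,0,0.3],[0,0,0,0,0.3]]]';python3 -m creep '[[[0.5,0,0,0,0.3],[0,0,0,0,0.3]]]'
```

```text
time: 16.12
tcp_pos: [0.5988, 0.0389, 0.0367]
tcp_rot: [180.0, -0.0, 99.2]
ft_force: [-3.1, 0.4, -1.3]
finger_gap: 0.0365
finger_force: 21.2
time: 16.38
tcp_pos: [0.5988, 0.0391, 0.0367]
tcp_rot: [180.0, 0.0, 99.2]
ft_force: [-1.8, -1.0, -1.0]
finger_gap: 0.0364
finger_force: 21.1
```

```bash
python3 -m creep '[[[0,0,0.8,0,0.3],[0,0,0.8,0,0.3],[0,0,0,0,0.3]]]';python3 -m creep '[[[0,0,0.7,0,0.3],[0,0,0,0,0.3]]]';python3 -m creep '[[[0,0,0.6,0,0.3],[0,0,0,0,0.3]]]';python3 -m creep '[[[0,0,0.5,0,0.3],[0,0,0,0,0.3]]]'
```

```text
time: 16.75
tcp_pos: [0.5987, 0.0394, 0.0351]
tcp_rot: [180.0, -0.0, 99.2]
ft_force: [-0.9, -0.6, -0.9]
finger_gap: 0.0367
finger_force: 21.1
time: 17.0
tcp_pos: [0.5987, 0.0394, 0.0344]
tcp_rot: [180.0, -0.0, 99.2]
ft_force: [-0.4, 0.4, -0.8]
finger_gap: 0.0367
finger_force: 21.1
time: 17.25
tcp_pos: [0.5987, 0.0393, 0.0338]
tcp_rot: [180.0, -0.0, 99.2]
ft_force: [-2.0, -0.3, -0.2]
finger_gap: 0.0366
finger_force: 21.1
time: 17.5
tcp_pos: [0.5987, 0.0393, 0.0335]
tcp_rot: [180.0, 0.0, 99.2]
ft_force: [-1.2, -0.3, -0.0]
finger_gap: 0.0366
finger_force: 21.3
```

Block is on the plate. Confirming seating, then nudging along y to check the pin captures it.

```bash
python3 -m creep '[[[0,0,0.5,0,0.3],[0,0,0,0,0.3]]]';python3 -m creep '[[[0,0.5,-0.3,0,0.3],[0,0,0,0,0.3]]]';python3 -m creep '[[[0.8,0,0,0,0.3],[0.5,0,0,0,0.3],[0,0,0,0,0.3]]]';python3 -m creep '[[[0.6,0,0,0,0.3],[0,0,0,0,0.3]]]'
```

```text
time: 17.75
tcp_pos: [0.5987, 0.0393, 0.0334]
tcp_rot: [180.0, 0.0, 99.2]
ft_force: [-3.3, -0.4, 4.7]
finger_gap: 0.037
finger_force: 21.9
time: 18.0
tcp_pos: [0.5988, 0.0393, 0.0335]
tcp_rot: [-180.0, 0.0, 99.2]
ft_force: [-4.6, -0.8, 6.0]
finger_gap: 0.0368
finger_force: 22.0
time: 18.38
tcp_pos: [0.5988, 0.0393, 0.0335]
tcp_rot: [-180.0, 0.1, 99.2]
ft_force: [-5.1, -4.8, 4.6]
finger_gap: 0.0367
finger_force: 21.8
time: 18.62
tcp_pos: [0.5987, 0.0397, 0.0334]
tcp_rot: [-180.0, 0.1, 99.2]
ft_force: [-5.0, -5.5, 4.8]
finger_gap: 0.0363
finger_force: 21.8
```

```bash
python3 -m creep '[[[-1.0,-0.2,-0.5,0,0.3],[0,0,0,0,0.45],[0,0,0,0,0.6],[0,0,0,0,0.75],[0,0,0,0,0.75],[0,0,0,0,0.75]]]'; python3 -m creep '[[[0,0,-10,0,0.75],[0,0,-30,0,0.75],[0,0,-40,0,0.75],[0,0,-40,0,0.75],[-20,0,-20,0,0.75],[-20,0,0,0,0.75],[0,0,0,0,0.75],[0,0,0,0,0.75],[0,0,0,0,0.75]]]'
python3 - <<'E'
from h import *
st=status.get_state(); p=read_camera('wrist'); save(p,'w5.png'); print(st['tcp_pos'],st['tcp_rot'])
np.savez('w5.npz',pos=st['tcp_pos'],rot=st['tcp_rot'])
i=cv2.cvtColor(p['pixels'],cv2.COLOR_RGB2BGR)[0:270,130:430]
cv2.imwrite('pics/c5.png',cv2.resize(i,None,fx=2.2,fy=2.2,interpolation=cv2.INTER_CUBIC))
E
```

```text
time: 19.38
tcp_pos: [0.5987, 0.0403, 0.0336]
tcp_rot: [180.0, 0.0, 99.2]
ft_force: [-0.2, 0.8, -1.0]
finger_gap: 0.064
finger_force: 0.0
time: 20.5
tcp_pos: [0.6044, 0.0014, 0.1724]
tcp_rot: [-179.9, -0.1, 99.2]
ft_force: [0.4, 0.2, -0.4]
finger_gap: 0.0641
finger_force: 0.0
[0.60440353 0.0013898  0.17242466] [-1.79888863e+02 -5.51432423e-02  9.92004414e+01]
```

View pics/c5.png

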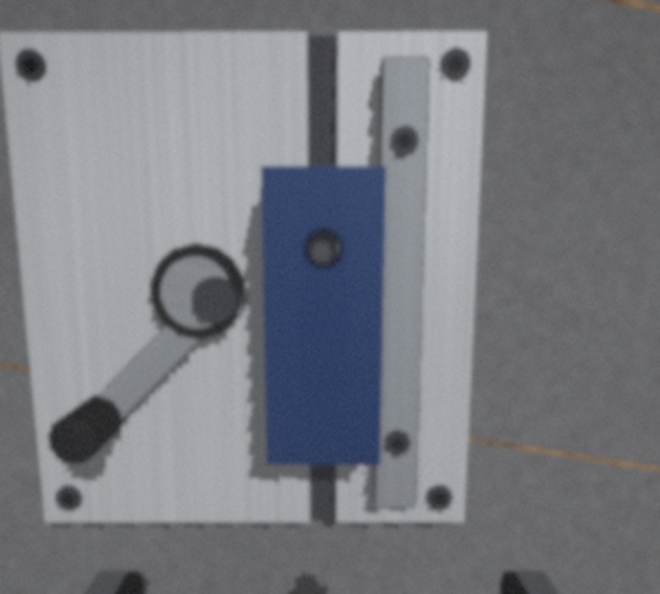

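The block lies flush along the fence, and the pin shows inside the hole at crop (322,250). The handle top is at about crop (72,440). Next is the cam: I'll cage the handle between the pads, tool y tangential, and go round the pivot.

```bash
cat > arc.py <<'E'
from h import *
a=np.radians(9.1); o=np.array([.5716,.0414]); ex=np.array([np.cos(a),np.sin(a)]); piv=o-.010*ex
def at(phi): # tcp target & yaw for handle at fixture angle phi (deg)
    w=np.radians(phi)+a; return piv+.060*np.array([np.cos(w),np.sin(w)]), phi+9.1
def phi_of(X): d=np.array(X[:2])-piv; return (np.degrees(np.arctan2(d[1],d[0]))-9.1)%360, np.linalg.norm(d)
E
python3 - <<'E'
from arc import *
q=dict(np.load('w5.npz')); s={'tcp_pos':q['pos'],'tcp_rot':q['rot']}; p=read_camera('wrist')
for uv in [(161.5,200.6),(163,199.5)]:
    X=ray(p,uv,.063,s); print(X,phi_of(X))
# check pivot axis cap
print(phi_of(X)); xy,yaw=at(phi_of(X)[0]); print(xy,yaw, togo([*xy,.172]), status.get_state()['joints'])
E
python3 -m creep '[[[0,0,0,-10.5,0.5],[0,0,0,-10.5,0.5],[0,0,0,-10.5,0.5],[0,0,0,-10.5,0.5],[0,0,0,-10.5,0.5],[0,0,0,-10.5,0.5],[0,0,0,-10.5,0.5],[0,0,0,-10.5,0.5],[0,0,0,-10.5,0.5],[0,0,0,-10.5,0.5],[0,0,0,-10.5,0.5],[0,0,0,-10.5,0.5]]]'
```

```text
[ 0.52603827 -0.00898775  0.063     ] (np.float64(224.72532994299272), np.float64(0.06046194278310304))
[ 0.5270066  -0.00803033  0.063     ] (np.float64(224.93519173536612), np.float64(0.059117932910649505))
(np.float64(224.93519173536612), np.float64(0.059117932910649505))
[ 0.52648857 -0.00874425] 234.0351917353661 (array([  2.6, -78.8,   1.1]), None) [-1.13139549e+01  1.62109220e+01  8.99149374e+01  6.40640555e-03
  7.39408582e+01 -2.05231692e+01]
time: 22.1
tcp_pos: [0.605, 0.0011, 0.1734]
tcp_rot: [180.0, -0.0, -134.5]
ft_force: [0.1, 0.0, 0.2]
finger_gap: 0.0426
finger_force: 0.0
```

```bash
python3 -m creep '[[[0,0,0,-8.4,0.5],[0,0,0,0,0.5],[0,0,0,0,0.5]]]'; python3 -c "
from arc import *
xy,yaw=at(224.7); print(togo([*xy,.039],yaw))"
```

```text
time: 22.48
tcp_pos: [0.6051, 0.0009, 0.1735]
tcp_rot: [180.0, -0.0, -126.6]
ft_force: [0.1, -0.2, 0.2]
finger_gap: 0.0425
finger_force: 0.0
(array([ 54.6,  57.6, 134.5]), np.float64(-0.3536741647310464))
```

```bash
python3 -m creep '[[[20,20,20,-0.3,0.5],[20,20,20,0,0.5],[14.6,17.6,14,0,0.5],[0,0,0,0,0.5],[0,0,0,0,0.5],[0,0,20,0,0.5],[0,0,25,0,0.5],[0,0,25,0,0.5],[0,0,10,0,0.5],[0,0,0,0,0.5],[0,0,0,0,0.5]]]'; python3 -c "
from arc import *
xy,yaw=at(224.7); print(togo([*xy,.039],yaw))"
```

```text
time: 23.85
tcp_pos: [0.5276, -0.0095, 0.0409]
tcp_rot: [-179.9, 0.1, -126.1]
ft_force: [-0.4, 0.7, 0.1]
finger_gap: 0.043
finger_force: 0.0
(array([0.1, 1.6, 1.9]), np.float64(0.07247942719368439))
```

```bash
python3 -m creep '[[[0,1.6,1.5,0,0.25],[0,0,0,0,0.25],[0,0,0,0,0.25]]]'; python3 -m creep '[[[-0.2,5.2,0,5,0.25],[-0.2,5.2,0,5,0.25],[-0.2,5.2,0,5,0.25],[-0.2,5.2,0,5,0.25]]]';  python3 -m creep '[[[-0.2,5.2,0,5,0.25],[-0.2,5.2,0,5,0.25],[-0.2,5.2,0,5,0.25],[-0.2,5.2,0,5,0.25]]]'; python3 -c "
from arc import *
s=status.get_state();print(phi_of(s['tcp_pos']),s['tcp_rot'],s['joints'])"
```

```text
time: 24.22
tcp_pos: [0.5252, -0.0083, 0.0383]
tcp_rot: [-180.0, 0.0, -126.1]
ft_force: [-1.4, -0.7, 0.2]
finger_gap: 0.0214
finger_force: 0.0
time: 24.72
tcp_pos: [0.5113, 0.0062, 0.0385]
tcp_rot: [-179.9, 0.1, -146.3]
ft_force: [1.7, -1.2, -1.6]
finger_gap: 0.0216
finger_force: 1.1
time: 25.22
tcp_pos: [0.5027, 0.025, 0.0385]
tcp_rot: [-179.9, 0.1, -166.3]
ft_force: [1.3, -2.0, -0.0]
finger_gap: 0.0212
finger_force: 1.1
(np.float64(185.0067083441051), np.float64(0.06083494922387452)) [-1.79920504e+02  6.67182656e-02 -1.66293710e+02] [-1.09069674e+01  1.27613565e+01  1.11309092e+02 -5.37629113e-02
  5.58357980e+01 -1.14583056e+02]
```

```bash
python3 -m creep '[[[-0.2,5.2,0,5,0.25],[-0.2,5.2,0,5,0.25],[-0.2,5.2,0,5,0.25],[-0.2,5.2,0,5,0.25],[-0.2,5.2,0,5,0.25]]]'
cat > f.py <<'E'
from arc import *
s=status.get_state(); r=R.from_euler('xyz',s['tcp_rot'],degrees=True).as_matrix(); F=[]
for i in range(1): F.append(r.T@s['ft_force'])
print('phi,r',phi_of(s['tcp_pos']),'toolF',np.mean(F,0).round(2),'yaw',s['tcp_rot'][2])
E
python3 f.py; python3 -m creep '[[[-0.1,3.1,0,3,0.25],[-0.1,3.1,0,3,0.25],[-0.1,3.1,0,3,0.25]]]'; python3 f.py;python3 -m creep '[[[-0.1,3.1,0,3,0.25],[-0.1,3.1,0,3,0.25]]]'; python3 f.py
```

```text
time: 25.85
tcp_pos: [0.5015, 0.0508, 0.0384]
tcp_rot: [-179.9, 0.0, 168.7]
ft_force: [-1.0, -2.0, 2.1]
finger_gap: 0.0214
finger_force: 1.2
phi,r (np.float64(160.52415005922938), np.float64(0.06117844139613924)) toolF [ 0.57 -2.13 -2.11] yaw 168.71644755519978
time: 26.22
tcp_pos: [0.5039, 0.0598, 0.0383]
tcp_rot: [-179.9, -0.0, 159.8]
ft_force: [-1.0, -2.1, 1.2]
finger_gap: 0.0214
finger_force: 1.2
phi,r (np.float64(151.82520997211785), np.float64(0.06119264816421169)) toolF [ 0.2  -2.34 -1.24] yaw 159.78324887740465
time: 26.48
tcp_pos: [0.5062, 0.0656, 0.0382]
tcp_rot: [-179.9, -0.0, 153.8]
ft_force: [-2.8, -1.5, 0.9]
finger_gap: 0.0214
finger_force: 1.2
phi,r (np.float64(146.03425975064545), np.float64(0.06123646655810735)) toolF [ 1.82 -2.55 -0.93] yaw 153.78221446150982
```

```bash
for k in 1 2 3 4 5; do python3 -m creep '[[[-0.1,3.1,0,3,0.25],[-0.1,3.1,0,3,0.25]]]' >/dev/null; python3 f.py; done
```

```text
phi,r (np.float64(140.26280819284923), np.float64(0.06126184057952972)) toolF [ 1.2  -2.55 -2.32] yaw 147.7833752828576
phi,r (np.float64(134.5072177344373), np.float64(0.0611966178470962)) toolF [ 0.58 -2.18 -1.57] yaw 141.77905944526378
phi,r (np.float64(128.79481754034242), np.float64(0.06115537967065631)) toolF [ 0.62 -2.35 -2.57] yaw 135.78004823306685
phi,r (np.float64(123.20476125132254), np.float64(0.06110882968968968)) toolF [ 0.87 -3.75 -3.17] yaw 129.78528696563606
phi,r (np.float64(117.58100641663732), np.float64(0.06102500795734094)) toolF [ 1.24 -5.03 -3.23] yaw 123.78691023940809
```

```bash
for k in 1 2 3 4; do python3 -m creep '[[[0,0,0,0,0.25]]]' >/dev/null; python3 f.py; done
```

```text
phi,r (np.float64(117.26789959099801), np.float64(0.060972213712044906)) toolF [ 2.57 -3.17 -1.06] yaw 123.91657346231447
phi,r (np.float64(117.17834335995454), np.float64(0.060915026254181555)) toolF [ 2.35 -4.14 -0.94] yaw 123.92410879719775
phi,r (np.float64(117.12172471777814), np.float64(0.06090119643251871)) toolF [ 3.26 -5.11 -1.16] yaw 123.90393607846931
phi,r (np.float64(117.12229310853874), np.float64(0.06091295766797437)) toolF [ 2.81 -4.25 -1.99] yaw 123.90560810920792
```

```bash
for k in 1 2; do python3 -m creep '[[[-0.1,3.1,0,3,0.25]]]' >/dev/null; python3 f.py; for j in 1 2 3; do python3 -m creep '[[[0,0,0,0,0.25]]]' >/dev/null; python3 f.py; done; done
```

```text
phi,r (np.float64(114.42275128299883), np.float64(0.06087766346922969)) toolF [ 2.74 -4.71 -2.36] yaw 120.82360357421022
phi,r (np.float64(114.00121291506117), np.float64(0.0607482952965642)) toolF [ 3.06 -3.93 -1.15] yaw 120.88611258619147
phi,r (np.float64(114.01858601938376), np.float64(0.06068889694658084)) toolF [ 3.6  -3.9  -1.06] yaw 120.90083785450447
phi,r (np.float64(114.03978669694388), np.float64(0.060700258134533495)) toolF [ 3.76 -4.8  -0.38] yaw 120.89525153108616
phi,r (np.float64(111.4034277957813), np.float64(0.060673688327407535)) toolF [ 2.63 -5.27 -2.38] yaw 117.82057471756767
phi,r (np.float64(111.06013902682625), np.float64(0.06060292693026884)) toolF [ 3.11 -3.59 -1.08] yaw 117.87518680519268
phi,r (np.float64(111.0466286160989), np.float64(0.0605708612716111)) toolF [ 2.71 -2.98 -1.89] yaw 117.89587812356581
phi,r (np.float64(111.06567196627816), np.float64(0.06059355765327669)) toolF [ 3.17 -3.74 -0.9 ] yaw 117.8939783846713
```

```bash
for k in 1 2; do python3 -m creep '[[[-0.1,2.8,0,2.7,0.25]]]' >/dev/null; python3 f.py; for j in 1 2 3 4; do python3 -m creep '[[[0,0,0,0,0.25]]]' >/dev/null; python3 f.py; done; done
```

```text
phi,r (np.float64(108.74073283536968), np.float64(0.060552078706983155)) toolF [ 2.96 -6.27 -1.56] yaw 115.12730183569599
phi,r (np.float64(108.46292890147429), np.float64(0.0605639408087865)) toolF [ 3.9  -5.01 -0.99] yaw 115.17658720947902
phi,r (np.float64(108.43454137498584), np.float64(0.060564508812692625)) toolF [ 2.6  -4.33 -1.56] yaw 115.19425915596428
phi,r (np.float64(108.45701510925454), np.float64(0.06056446454245357)) toolF [ 2.63 -4.14 -0.91] yaw 115.19487732525562
phi,r (np.float64(108.46640136137202), np.float64(0.06056730307238777)) toolF [ 3.88 -3.58  0.03] yaw 115.1920083442819
phi,r (np.float64(106.19308341374827), np.float64(0.0605231531505968)) toolF [ 3.94 -5.89 -1.62] yaw 112.42768845941168
phi,r (np.float64(105.81151639187327), np.float64(0.06050650911233584)) toolF [ 2.76 -4.62 -0.68] yaw 112.4766949733119
phi,r (np.float64(105.79530937716301), np.float64(0.06050884416969057)) toolF [ 3.11 -4.16 -1.34] yaw 112.49479687463685
phi,r (np.float64(105.80097547251349), np.float64(0.060517265114005736)) toolF [ 3.61 -3.62 -0.93] yaw 112.49298561266939
phi,r (np.float64(105.82345767039698), np.float64(0.06052370529835813)) toolF [ 3.36 -4.63 -0.27] yaw 112.49406403331773
```

Snug: about 2–3 N above the free turning force. Centring the cage, opening slightly and lifting off.

```bash
python3 -m creep '[[[0,-2.2,0,0,0.25],[0,0,0,0,0.36],[0,0,0,0,0.36],[0,0,0,0,0.36]]]'; python3 -m creep '[[[0,0,-15,0,0.36],[0,0,-35,0,0.36],[0,0,-50,0,0.36],[0,0,-50,0,0.36],[-40,0,-20,0,0.36],[-30,0,0,0,0.36],[0,0,0,0,0.36],[0,0,0,0,0.36]]]'
python3 - <<'E'
from arc import *
st=status.get_state(); p=read_camera('wrist'); save(p,'w6.png'); np.savez('w6.npz',pos=st['tcp_pos'],rot=st['tcp_rot'])
E
```

```text
time: 30.98
tcp_pos: [0.5356, 0.0934, 0.0383]
tcp_rot: [180.0, 0.0, 112.5]
ft_force: [-0.6, -0.2, -0.3]
finger_gap: 0.0307
finger_force: 0.0
time: 31.98
tcp_pos: [0.5616, 0.0293, 0.2084]
tcp_rot: [180.0, -0.0, 112.5]
ft_force: [0.3, -0.1, -0.5]
finger_gap: 0.0308
finger_force: 0.0
```

View pics/w6.png

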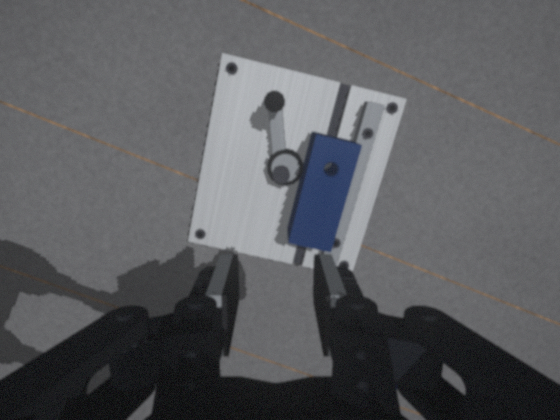

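The block is still at the fence over the pin (hole 331,170) and the cam tyre touches its side. The handle top is at (274,101). Checking the final cam angle.

Run:
```python
from arc import *
q=dict(np.load('w6.npz')); s={'tcp_pos':q['pos'],'tcp_rot':q['rot']}; p=read_camera('wrist')
X=ray(p,(274,101),.063,s); f=phi_of(X); print(f,'travel rad',np.radians(224.8-f[0]))
```

```text
(np.float64(108.15874804577236), np.float64(0.059625720310416935)) travel rad 2.035773890249543
```

```bash
python3 -c "
from rig import job_done
print(job_done())"
```

```text
the job is handed in; nothing more can be done
None
```

The drilled block is flat on the plate against the fence with its hole over the pin, the cam is closed snugly on it (about 2–3 N more at the handle by noisy force readings), and the job was handed in at about 32 s with the gripper clear.

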